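# Find the hidden catch of the sweet casket

## Task

One of the six matching dark tiles in the flat lid of the little wooden casket is a hidden catch, flush with the rest. Feel across the tiles with the fingertips until you find the one that gives, press it fully in and hold it there for two seconds while the drawer slides open, then let go, move clear and leave the drawer standing open. Only touch and press: pick nothing up, and leave the things that stand around where they are.

Things in the scene. Friction and masses are not known exactly. Their poses are not given: they have to be found in the camera images.
- casket: low wooden casket fixed to the table, 150 (its x, front to back) x 200 (y) x 75 mm high; its -x side, the front with the drawer, faces roughly towards the robot. Origin: centre of its underside, z up. Loose things stand behind and to the right of it, none taller than 91 mm; to its left stands a fixed round glass jar, 215 mm high, and beyond it a tall crate
- lid (a point): centre of the casket's lid, axes as the casket's. The lid is one flat level panel: mid-brown frame and six matching dark tiles, 45 x 45 mm, flush with it. Tile centres from here: x = -25 or +25 mm, y = -50, 0 or +50 mm; ribs 3.5 mm wide between. Five tiles are rigid; one, any of the six and not to be told by eye, is the catch. Closed fingertips fit inside a tile
- catch (a joint): how far the catch tile is pressed in (m): 0 flush, 0.005 fully in (the stop). It starts to give at about 3 N and is fully in at about 5 N; the drawer is let go from about 0.0035. It springs back flush when let go. Pressing the other tiles does nothing
- drawer (a joint): how far the casket's drawer stands out at its front (m): 0 shut and locked by the catch, 0.055 fully out. Once let go, a spring pushes it out by itself in about a second, and it stays out. It slides close above the table, its front 50 mm high
- cocoa_tin: dark green round tin with a gold lid, 68 across, 91 high, in mm; loose, standing by; not to be disturbed. Origin: centre of its underside
- gift_cube: small purple wrapped box with gold ribbon, 64x64x56, in mm; loose, standing by; not to be disturbed. Origin: centre of its underside
- date_stamp: wooden date stamp with a turned handle, 30x50x68, in mm; loose, standing by; not to be disturbed. Origin: centre of its underside
- chocolate_1: milk-chocolate log with pale stripes, 24x60x25, lying flat, in mm; loose, standing by; not to be disturbed. Origin: centre of its underside
- tasting_bowl: white porcelain bowl of samples, 150 across, 83 high, in mm; loose, standing by; not to be disturbed. Origin: centre of its underside
- mallet_0: beech mallet, 68x189x38, lying flat, in mm; loose, standing by; not to be disturbed. Origin: centre of its underside

How it is judged:
On the way:
1. the catch tile is pressed fully in and held there for at least 1.2 s without a break (value of joint catch above 0.0042 m), for 1.2 s.
At the end, for the whole second after the job is handed in: The drawer stands at least 48 mm out and at rest, the catch tile is back flush (within 1.5 mm), and each thing standing around is within 20 mm of where it was (value of joint drawer above 0.048 m and value of joint catch below 0.0015 m and velocity of joint drawer between -0.01 and 0.01 m/s and distance of each of cocoa_tin, gift_cube, date_stamp, chocolate_1, tasting_bowl, mallet_0 from where it was at the start of the episode below 0.02 m); the robot touches nothing.
It fails at once if one of the things standing around is shifted, lifted or carried more than 20 mm (distance of any of cocoa_tin, gift_cube, date_stamp, chocolate_1, tasting_bowl, mallet_0 from where it was at the start of the episode above 0.02 m).
It also fails if it takes over 67 s, if anything falls off the work surface, if the arm or the gripper's body presses on something with over 40 N, if the wrist force passes 120 N, or if a joint passes its speed limit or range.

## Robot

A 7-joint arm with a two-finger parallel gripper is mounted at the origin on a cart in front of the work surface, level with it; the furniture and walls round the work are solid. World frame = base frame: x ahead of the robot, y to its left, z up, the work surface at z = 0. Lengths are in m, angles in rad, forces in N, time in s.
With the tool pointing down it reaches from about 0.4 to 0.85 m from the base axis. Payload 10.4 kg.
Tool frame: the origin (TCP) lies midway between the tips of the shut fingers; the grasp point (between the pads) lies 19 mm behind it; z points along the fingers, y is the line along which they close (so a half turn about z gives the same grasp; the last joint's range is limited). The gripper opens to 87 mm and grips with 3 to 60 N. Pads are 19 mm wide; open, the fingers measure 117 mm over their backs; the gripper's body (75 mm by 190 mm) begins 51 mm behind the grasp point.
Start: joints at [1.31, 0.332, -0.065, 1.46, 0.022, 1.35, -0.088], TCP at [0.147, -0.607, 0.223] pointing down, gripper open.
Joint ranges: [-2.6, 2.6], [-0.5, 2.12], [-1.47, 1.34], [0.16, 2.42], [-1.27, 4.41], [0.06, 2.06], [-2.6, 2.6]. Speed limits (rad/s): [2.22, 2.22, 2.79, 2.79, 3.14, 3.14, 3.14].

## Interface

Orientations are given as a unit quaternion [x, y, z, w].
In Python, from bench import r gives the robot as it stands.
- The arm moves only by the tool apply_moves, never from a script. Its argument "steps" is a list of rows, each a list of 7 numbers: the turn, a rotation vector about the tool's x, y, z in rad, then the shift along the tool's x, y, z in mm, then the opening, from -1 (shut) to 1 (fully open). In form: [[ax, ay, az, x, y, z, claw], ...]. A call has 1 to 20 rows; each row is the pose to reach, as a shift and turn from the pose commanded when the call began, along the tool's axes at that moment; what a row does not reach only later rows make up. A row lasts 1/12 s, in which the tool goes at most 41.7 mm and 7.16 degrees, less where a joint would pass 70% of its speed; a pose out of reach is approached as far as the arm can. A call with a gripper value outside its range is refused whole. The fingers move at their own pace and stop on an object; "force" is the grip in N (left out, the last holds). Time passes only in rows, so rows that repeat a pose let the fingers close. It gives the time, the measured TCP pose, the force, the opening and the grip force at its end, in the units of the state.
- r.read_state(): the state, without advancing time (a new reading comes with each control period).
- r.camera(name): name is "side" or "top" or "wrist"; returns a dict with "pixels" (480x640x3 uint8, red, green, blue), "z_map" (480x640 float32, m along the optical axis (not along the pixel's ray), 0 where there is no reading), "fovy" (degrees; the focal length in pixels is half the picture's height over the tangent of half this angle, whatever the lens; pixels are square), "cx", "cy" (the principal point, pixels), "k1" (the pictures are not rectified: a ray, as slopes to the right and down, at radius r is drawn at 1 + k1 r^2 times it, then the intrinsics apply), "position" and "orientation" of the camera in the world. Camera axes: x right, y down, z forward; pixel columns grow to the right and rows downward; lengths in m; the calibration is good to about 2 mm. A picture is of the moment at which its call begins.
- r.close_job(): hands the job in; it is judged then, once.
The state is a dict: "time": time; "joint_positions": joint angles; "joint_vel": joint speeds; "joint_torque": joint torques, N m; "ee_pos": TCP position; "eef_rot": TCP orientation; "ft_force": force on the tool from outside, world axes, zero at the start; "torque": the same for the moment, N m; "width": finger opening in m; "grip_force": force on a finger pad.
Only numpy, scipy, OpenCV 4.12 (cv2) and the standard library are available. Lean on these libraries where they do the work, as an engineer would, in place of code of your own. Each camera call takes 0.05 s, during which the arm holds its last target. There are 200 camera calls.

## Working session

There is one attempt and no reset: what is moved stays moved. The work goes in short steps, Python scripts to look and compute and a tool call to move; the robot and the scene stay as the last step left them, time stands still between calls to the robot, and variables do not carry over. Pictures are saved under pics/ and viewed, at most 10 in all, crops included, and the job is handed in when it is done.

Besides the shell and the picture viewer there is one more tool, called after ">>>" by a JSON object that holds its "api" and its "payload", one argument or row to a line. apply_moves: Moves the arm, as the interface text tells. Its arguments: {"type":"object","properties":{"steps":{"type":"array","items":{"type":"array","items":{"type":"number"}}},"force":{"type":"number"}},"required":["steps"]}

```bash
mkdir -p pics
cat > h.py <<'E'
import numpy as np,cv2
from scipy.spatial.transform import Rotation as R
def pts(c,uv):
    f=240/np.tan(np.radians(c["fovy"])/2)
    K=np.array([[f,0,c["cx"]],[0,f,c["cy"]],[0,0,1]])
    uv=np.array(uv,float)
    n=cv2.undistortPoints(uv.reshape(-1,1,2),K,np.array([c["k1"],0,0,0.])).reshape(-1,2)
    z=np.array([np.median(c["z_map"][int(v)-1:int(v)+2,int(u)-1:int(u)+2]) for u,v in uv])
    p=np.c_[n*z[:,None],z]
    return R.from_quat(c["orientation"]).apply(p)+c["position"]
E
python3 - <<'E'
from bench import r
import cv2,pickle
for n in("top","side"):
    c=r.camera(n);cv2.imwrite(f"pics/{n}.png",c["pixels"][:,:,::-1]);pickle.dump(c,open(n+".pkl","wb"))
    print(n,c["position"],c["orientation"],c["fovy"],c["k1"])
s=r.read_state();print(s["time"],s["ee_pos"],s["eef_rot"],s["ft_force"],s["width"])
E
```

```text
top [ 0.20312971 -0.08127282  1.65896691] [ 0.71128017 -0.69532154  0.07348019 -0.07217429] 50.338212716000264 0.012097645636531916
side [ 0.41085252 -1.06327061  0.94914109] [ 0.90570141 -0.07083024  0.02799755 -0.41701819] 47.81683586225599 -0.1151095729816475
0.1 [ 0.14713643 -0.60709123  0.22185825] [ 9.92936696e-01  1.18643711e-01 -1.20705212e-04 -6.10894460e-04] [0.42155037 0.42297901 0.51246187] 0.08754579309771104
```

View pics/top.png

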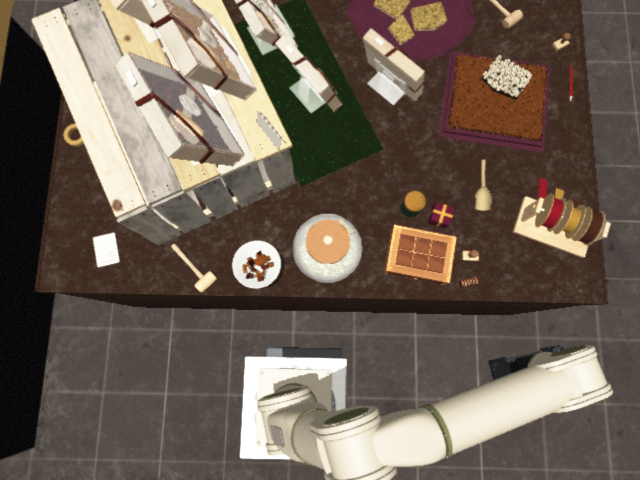

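View pics/side.png

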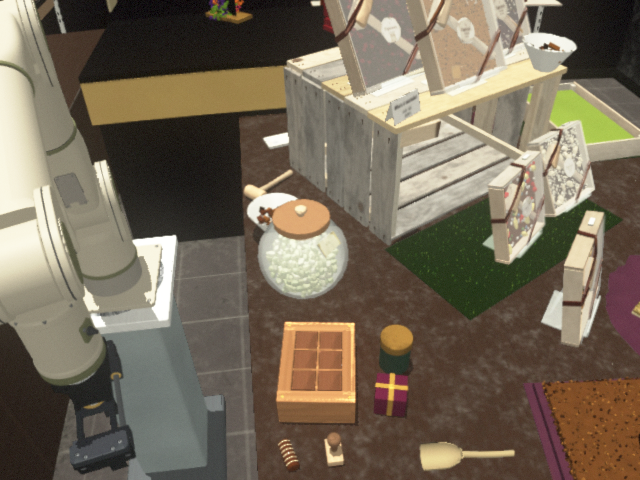

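The top view shows the casket with its lid centre near (422,254), the jar at (328,248), the tin at (413,203), the cube at (442,215), the stamp at (471,256) and the log at (470,282). I'll measure the lid in an enlarged crop.

Run:
```python
import pickle,cv2
c=pickle.load(open("top.pkl","rb"))
i=c["pixels"][190:300,370:490,::-1]
cv2.imwrite("pics/crop.png",cv2.resize(i,None,fx=5,fy=5,interpolation=cv2.INTER_CUBIC))
```

```text
(no output)
```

View pics/crop.png

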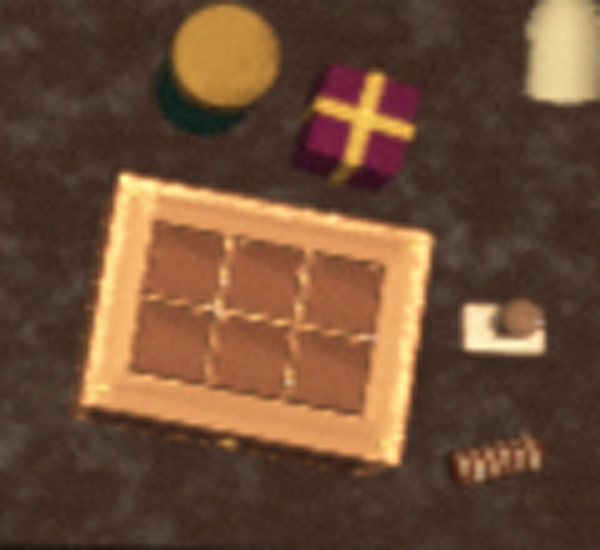

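The crop shows lid corners at about (122,175), (432,232), (400,463) and (85,408), with tile centres near (186,258), (266,279), (344,291), (175,342), (250,357) and (332,372).

Run:
```python
import pickle,numpy as np
from h import *
from bench import r
c=pickle.load(open("top.pkl","rb"))
q=np.array([(126,180),(428,236),(396,459),(90,403),(186,258),(266,279),(344,291),(175,342),(250,357),(332,372),(225,60),(363,127),(520,318),(505,455)])
uv=(q+.5)/5-.5+[370,190]
p=pts(c,uv);print(p.round(4))
d=p[4:10];L=np.array([(25,50),(25,0),(25,-50),(-25,50),(-25,0),(-25,-50)])/1e3
A=L@[1,1j];B=d[:,0]+1j*d[:,1];k=((B-B.mean())*A.conj()).sum()
yaw=np.angle(k);print("tiles c",B.mean(),"yaw",np.degrees(yaw),"scale",abs(k)/(abs(A)**2).sum())
cc=p[:4];print("corner c",cc.mean(0), np.linalg.norm(cc[0]-cc[1]),np.linalg.norm(cc[1]-cc[2]),np.degrees(np.arctan2(*(cc[0]-cc[1])[:2])),np.degrees(np.arctan2(*(cc[3]-cc[2])[:2])))
cen=B.mean()
for l,a in zip(L,A): print(l,(cen+a*np.exp(1j*yaw)))
s=r.read_state();T=R.from_quat(s["eef_rot"]);print(T.as_matrix().round(4));print(T.inv().apply(np.array([cen.real,cen.imag,.2])-s["ee_pos"])*1e3)
```

```text
[[ 0.5672 -0.3067  0.0671]
 [ 0.5487 -0.5157  0.0017]
 [ 0.3919 -0.4732  0.0711]
 [ 0.4224 -0.2825  0.0727]
 [ 0.5161 -0.3435  0.0728]
 [ 0.5043 -0.3944  0.0704]
 [ 0.4971 -0.4428  0.0734]
 [ 0.4621 -0.3359  0.0734]
 [ 0.4532 -0.3824  0.0761]
 [ 0.4449 -0.4335  0.0761]
 [ 0.6419 -0.367   0.0893]
 [ 0.6085 -0.4618  0.0554]
 [ 0.4842 -0.5562  0.0632]
 [ 0.4023 -0.5563  0.0187]]
tiles c (0.4796259847031579-0.3887553243848849j) yaw -10.420249768510203 scale 1.0186565964118512
corner c [ 0.48253561 -0.39450656  0.05318231] 0.21973980049989306 0.17669278524506551 5.046059824184337 9.084641153180474
[0.025 0.05 ] (0.5132570125800967-0.3441016127369091j)
[0.025 0.   ] (0.504213674937736-0.39327699320606524j)
[ 0.025 -0.05 ] (0.4951703372953753-0.4424523736752214j)
[-0.025  0.05 ] (0.46408163211094056-0.33505827509454844j)
[-0.025  0.   ] (0.45503829446857985-0.3842336555637046j)
[-0.025 -0.05 ] (0.4459949568262192-0.43340903603286074j)
[[ 9.718e-01  2.356e-01 -4.000e-04]
 [ 2.356e-01 -9.718e-01  1.200e-03]
 [-1.000e-04 -1.200e-03 -1.000e+00]]
[ 374.57361301 -133.82358727   21.98895666]
```

>>> {"api": "apply_moves", "payload": {
  "steps": [
    [0,0,-0.1,28,-8,0,-1],
    [0,0,-0.2,56,-16,0,-1],
    [0,0,-0.3,84,-25,0,-1],
    [0,0,-0.4,112,-33,10,-1],
    [0,0,-0.5,140,-41,20,-1],
    [0,0,-0.6,168,-50,35,-1],
    [0,0,-0.7,196,-58,50,-1],
    [0,0,-0.8,224,-66,65,-1],
    [0,0,-0.9,252,-75,75,-1],
    [0,0,-1.0,280,-83,85,-1],
    [0,0,-1.1,308,-91,100,-1],
    [0,0,-1.152,331,-98,112,-1],
    [0,0,-1.152,331,-98,112,-1],
    [0,0,-1.152,331,-98,112,-1],
    [0,0,-1.152,331,-98,112,-1],
    [0,0,-1.152,331,-98,112,-1]
  ],
  "force": 20
}}

```text
time: 1.43
ee_pos: [0.4448, -0.4355, 0.111]
eef_rot: [0.769, 0.639, -0.0, 0.0]
ft_force: [-0.1, -0.4, 0.4]
width: 0.0007
grip_force: 0.0
```

Run:
```python
from bench import r
from h import *
import pickle
c=r.camera("wrist");cv2.imwrite("pics/w1.png",c["pixels"][:,:,::-1]);pickle.dump(c,open("w1.pkl","wb"))
c=r.camera("side");cv2.imwrite("pics/s1.png",cv2.resize(c["pixels"][200:480,200:500,::-1],None,fx=2,fy=2))
s=r.read_state();print(R.from_quat(s["eef_rot"]).as_matrix().round(3),s["joint_positions"])
```

```text
[[ 0.182  0.983  0.   ]
 [ 0.983 -0.182 -0.001]
 [-0.001  0.    -1.   ]] [ 0.99671911  0.43516764 -0.37899837  1.58531564  0.17229622  1.15339318
  0.39653383]
```

View pics/w1.png

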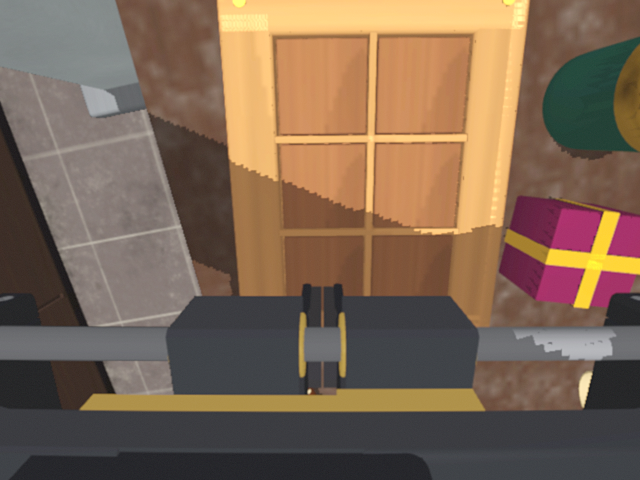

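View pics/s1.png

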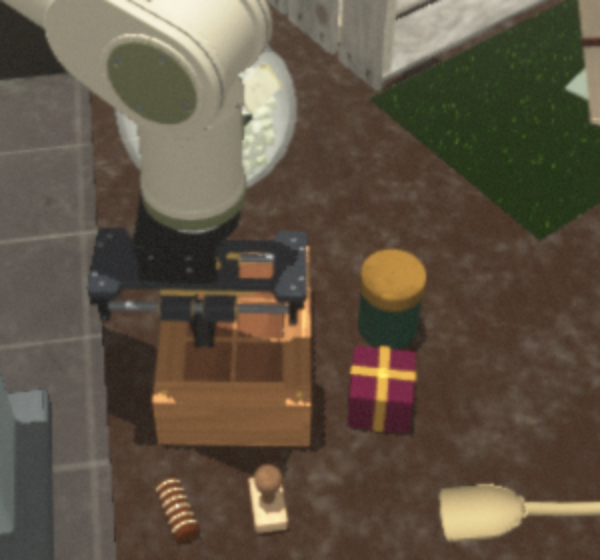

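The wrist view shows the tile grid square to the tool, with rib crossings at (371,139) and (368,231). The side view shows the fingertips over the near-right tile, clear of the tin and cube. I'll refine the lid pose from the crossings.

Run:
```python
import pickle
from h import *
from bench import r
c=pickle.load(open("w1.pkl","rb"))
# rib crossings, tile outer corners far
uv=[(371,139),(368,231),(374,36),(275,38),(473,36),(276,139),(467,137)]
L=np.array([(0,25),(0,-25),(0,73.5),(47,73.5),(-47,73.5),(47,25),(-47,25)],float); L[:,0]*=-1
p=pts(c,uv);print(p.round(4))
A=L@[1,1j]/1e3;B=p[:,0]+1j*p[:,1];k=((B-B.mean())*(A-A.mean()).conj()).sum();yaw=np.angle(k)
cen=B.mean()-A.mean()*np.exp(1j*yaw);print(cen,np.degrees(yaw),abs(k)/(abs(A-A.mean())**2).sum())
s=r.read_state();T=R.from_quat(s["eef_rot"])
for x in(-25,25):
  for y in(-50,0,50):
    w=cen+(x+1j*y)/1e3*np.exp(1j*yaw);print(x,y,w.round(4),(T.inv().apply(np.array([w.real,w.imag,.075])-s["ee_pos"])*1e3).round(1))
```

```text
[[ 0.4835 -0.365   0.0748]
 [ 0.4747 -0.4133  0.0742]
 [ 0.4921 -0.3176  0.0743]
 [ 0.4443 -0.308   0.0679]
 [ 0.5402 -0.3258  0.0726]
 [ 0.435  -0.356   0.0743]
 [ 0.533  -0.373   0.0738]]
(0.47926760554721415-0.3892560409221578j) -10.195215062851192 1.0216307245810172
-25 -50 (0.4458-0.434j) [ 1.5  0.6 36.1]
-25 0 (0.4547-0.3848j) [51.5  0.3 36. ]
-25 50 (0.4635-0.3356j) [1.015e+02 1.000e-01 3.600e+01]
25 -50 (0.495-0.4429j) [ 1.8 50.6 36.1]
25 0 (0.5039-0.3937j) [51.8 50.3 36.1]
25 50 (0.5127-0.3445j) [101.8  50.1  36. ]
```

>>> {"api": "apply_moves", "payload": {
  "steps": [
    [0,0,0,1.5,0.5,15,-1],
    [0,0,0,1.5,0.5,28,-1],
    [0,0,0,1.5,0.5,33,-1],
    [0,0,0,1.5,0.5,35,-1],
    [0,0,0,1.5,0.5,36,-1],
    [0,0,0,1.5,0.5,37,-1],
    [0,0,0,1.5,0.5,37,-1],
    [0,0,0,1.5,0.5,37,-1]
  ]
}}

```text
time: 2.2
ee_pos: [0.4454, -0.4327, 0.0755]
eef_rot: [0.768, 0.64, -0.001, -0.001]
ft_force: [-10.9, 7.6, 21.0]
width: 0.0003
grip_force: 10.9
```

Rigid: 21 N at the surface (0.0755). Next tile.

>>> {"api": "apply_moves", "payload": {
  "steps": [
    [0,0,0,0,0,-8,-1],
    [0,0,0,0,25,-8,-1],
    [0,0,0,0,50,-8,-1],
    [0,0,0,0,50,-8,-1],
    [0,0,0,0,50,-3,-1],
    [0,0,0,0,50,-1.5,-1],
    [0,0,0,0,50,-0.5,-1],
    [0,0,0,0,50,-0.5,-1],
    [0,0,0,0,50,-0.5,-1]
  ]
}}

```text
time: 2.95
ee_pos: [0.4958, -0.442, 0.0746]
eef_rot: [0.768, 0.64, 0.0, 0.001]
ft_force: [1.9, 1.2, 2.8]
width: 0.0006
grip_force: 2.0
```

>>> {"api": "apply_moves", "payload": {
  "steps": [
    [0,0,0,0,0,0.5,-1],
    [0,0,0,0,0,1,-1],
    [0,0,0,0,0,1,-1],
    [0,0,0,0,0,1,-1]
  ]
}}

```text
time: 3.28
ee_pos: [0.4958, -0.4419, 0.0738]
eef_rot: [0.768, 0.64, 0.0, 0.0]
ft_force: [1.6, 2.3, 6.7]
width: 0.0002
grip_force: 3.4
```

>>> {"api": "apply_moves", "payload": {
  "steps": [
    [0,0,0,0,0,1,-1],
    [0,0,0,0,0,1.5,-1],
    [0,0,0,0,0,1.5,-1],
    [0,0,0,0,0,1.5,-1]
  ]
}}

```text
time: 3.62
ee_pos: [0.4958, -0.442, 0.0723]
eef_rot: [0.768, 0.64, 0.0, 0.0]
ft_force: [1.2, 2.7, 7.1]
width: 0.0007
grip_force: 3.5
```

It gives: 1.5 mm deeper for only 0.4 N more. Now press fully and hold.

>>> {"api": "apply_moves", "payload": {
  "steps": [
    [0,0,0,0,0,1,-1],
    [0,0,0,0,0,2,-1],
    [0,0,0,0,0,3,-1],
    [0,0,0,0,0,3.5,-1],
    [0,0,0,0,0,3.5,-1],
    [0,0,0,0,0,3.5,-1]
  ]
}}

```text
time: 4.12
ee_pos: [0.4959, -0.442, 0.0704]
eef_rot: [0.768, 0.64, -0.0, 0.001]
ft_force: [-3.3, 6.5, 19.6]
width: 0.0001
grip_force: 9.9
```

At the stop: force has jumped to 19.6 N at z = 0.0704. Holding over 2 s.

>>> {"api": "apply_moves", "payload": {
  "steps": [
    [0,0,0,0,0,0.4,-1],
    [0,0,0,0,0,0.4,-1],
    [0,0,0,0,0,0.4,-1],
    [0,0,0,0,0,0.4,-1],
    [0,0,0,0,0,0.4,-1],
    [0,0,0,0,0,0.4,-1],
    [0,0,0,0,0,0.4,-1],
    [0,0,0,0,0,0.4,-1],
    [0,0,0,0,0,0.4,-1],
    [0,0,0,0,0,0.4,-1],
    [0,0,0,0,0,0.4,-1],
    [0,0,0,0,0,0.4,-1],
    [0,0,0,0,0,0.4,-1],
    [0,0,0,0,0,0.4,-1],
    [0,0,0,0,0,0.4,-1],
    [0,0,0,0,0,0.4,-1],
    [0,0,0,0,0,0.4,-1],
    [0,0,0,0,0,0.4,-1],
    [0,0,0,0,0,0.4,-1],
    [0,0,0,0,0,0.4,-1]
  ]
}}

```text
time: 5.78
ee_pos: [0.4959, -0.4421, 0.0703]
eef_rot: [0.768, 0.64, -0.0, 0.001]
ft_force: [-5.0, 6.2, 22.4]
width: 0.0003
grip_force: 11.3
```

>>> {"api": "apply_moves", "payload": {
  "steps": [
    [0,0,0,0,0,0,-1],
    [0,0,0,0,0,0,-1],
    [0,0,0,0,0,0,-1],
    [0,0,0,0,0,0,-1],
    [0,0,0,0,0,0,-1],
    [0,0,0,0,0,0,-1],
    [0,0,0,0,0,0,-1],
    [0,0,0,0,0,0,-1],
    [0,0,0,0,0,0,-1],
    [0,0,0,0,0,0,-1],
    [0,0,0,0,0,0,-1],
    [0,0,0,0,0,0,-1]
  ]
}}

```text
time: 6.78
ee_pos: [0.4959, -0.4421, 0.0703]
eef_rot: [0.768, 0.64, -0.0, 0.001]
ft_force: [-4.7, 7.2, 23.3]
width: 0.0004
grip_force: 11.3
```

Run:
```python
from bench import r
import cv2
c=r.camera("side");cv2.imwrite("pics/s2.png",cv2.resize(c["pixels"][200:480,200:500,::-1],None,fx=2,fy=2))
s=r.read_state();print(s["time"],s["ee_pos"],s["ft_force"])
```

```text
6.8333 [ 0.49587358 -0.44204416  0.07032627] [-5.35416461  6.52453467 22.42779196]
```

View pics/s2.png

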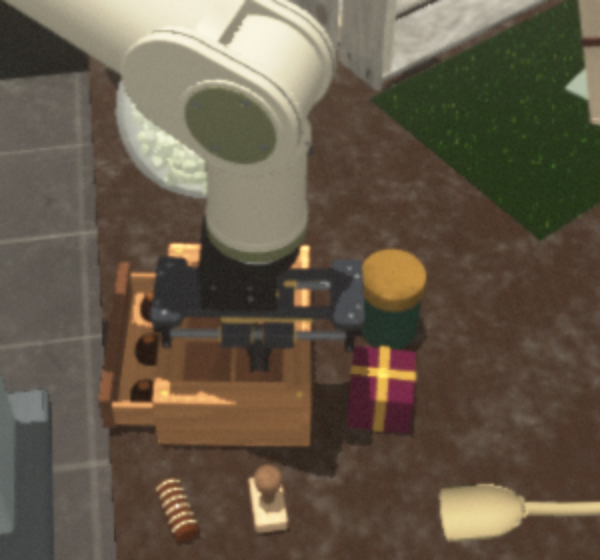

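The drawer stands open at the left (crop x 105–160), and the things around the casket haven't moved. Now straight up and clear.

>>> {"api": "apply_moves", "payload": {
  "steps": [
    [0,0,0,0,0,-8,-1],
    [0,0,0,0,0,-25,-1],
    [0,0,0,0,0,-50,-1],
    [0,0,0,0,0,-75,-1],
    [0,0,0,0,0,-100,-1],
    [0,0,0,0,0,-120,-1],
    [0,0,0,0,0,-120,-1],
    [0,0,0,0,0,-120,-1],
    [0,0,0,0,0,-120,-1],
    [0,0,0,0,0,-120,-1],
    [0,0,0,0,0,-120,-1],
    [0,0,0,0,0,-120,-1]
  ]
}}

```text
time: 7.83
ee_pos: [0.4954, -0.4417, 0.1866]
eef_rot: [0.768, 0.64, -0.0, -0.001]
ft_force: [-0.2, -0.4, -0.1]
width: 0.0004
grip_force: 0.0
```

Run:
```python
from bench import r
import cv2
c=r.camera("side");cv2.imwrite("pics/s3.png",cv2.resize(c["pixels"][200:480,200:500,::-1],None,fx=2,fy=2))
s=r.read_state();print(s["time"],s["ee_pos"],s["ft_force"])
```

```text
7.8833 [ 0.49552085 -0.44165609  0.18691862] [-0.143746   -0.43435252  0.13658763]
```

View pics/s3.png

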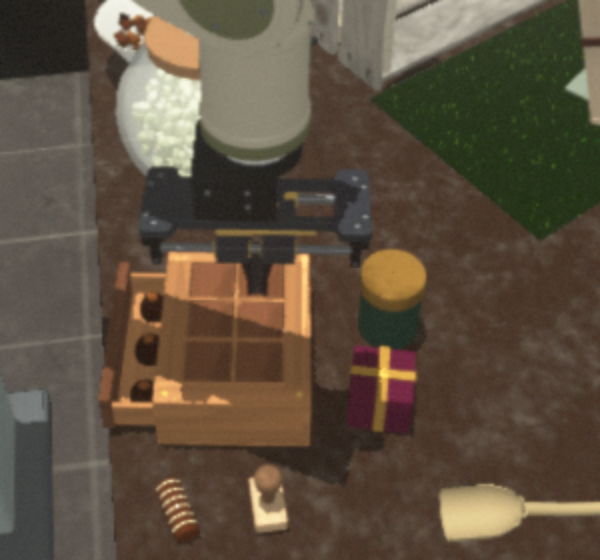

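The drawer stays open (crop x 105–165), the lid is flush, the gripper is clear and nothing was disturbed.

```bash
python3 -c "
from bench import r
print(r.close_job())"
```

```text
the job is handed in; nothing more can be done
None
```

The catch was the back-right tile (x +25, y −50 mm); I held it fully in for over 2.5 s, the drawer slid open and stayed open, the arm is clear, nothing around it looks moved, and the job is handed in at about 8 s (no verdict was returned).

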